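# Refit a reversed slotted lever and its keeper plate

### The job

On the feed drive the slotted lever has been put on its pivot pin the wrong way round. Lift it off the pin, turn it end for end (same face up) and refit it fully down on the pin with its fork straddling the crank roller; then put the keeper plate from the bench over both studs, flat down on their shoulders. Leave the caliper and the screw tray where they lie.

Things in the scene. Friction and masses are not known exactly. Their poses are not given: they have to be found in the camera images.
- unit: Feed drive fixed to the bench: aluminium base plate (x -108 to 158, y -88 to 88 mm, top 20 mm up) with upright pivot pin, a stud either side of it, and a grey gearbox (60 mm high, crank disc on top, axis at x = 95 mm) with motor can reaching x = 198 mm, 68 mm high. A block 38 mm high lies across x = -85 mm. Origin: pivot axis at bench height; x towards the gearbox, z up.
- pivot_seat (a point): The lever's seat on the pivot axis, 72 mm above the bench, axes as the unit's: top of a brass collar 32 mm in diameter and 6 mm thick, on a round pedestal. The pivot pin, 14 mm in diameter, rises 28 mm above this seat; its top 8 mm taper to a nose 5 mm across.
- stud_left (a point): Shoulder of the stud on the unit's +y side, 102 mm above the bench, 66 mm from the pivot axis; axes as the unit's. The stud is a post 16 mm in diameter up to this shoulder; above it a dowel 10 mm in diameter rises 20 mm, its top 7 mm tapering to a nose 1 mm across.
- stud_right (a point): Shoulder of the like stud on the unit's -y side, 66 mm from the pivot axis.
- crank_roller (a point): Top end of the crank roller, on its axis, 92 mm above the bench: an upright steel roller 10 mm in diameter, its top 5 mm tapered, standing on the crank disc (44 mm in diameter, top 69 mm above the bench) 12 mm off the disc's axis, so 83 to 107 mm from the pivot axis. The crank stands at any angle, is stiff (0.15 N m) and need not be turned.
- lever: Steel lever 182 mm long, 0.2 to 0.37 kg, loose on the pivot pin, at first down on its seat, fork away from the gearbox (within 12 degrees). Origin: bore axis at the hub's underside; x to the fork, z up. Hub 36 (x) x 28 (y) x 22 mm high, bore 16 mm; grip it on the y flanks, pin between the fingers. Arms 10 mm thick, 4 to 14 mm above the underside, 18 to 24 mm wide. Tail: boss 28 x 28 x 22 mm, x = -66 to -38.
- fork (a point): Middle of the slot in the lever's fork, 95 mm from the bore axis, 9 mm above the hub's underside. The fork is 32 mm wide; its slot is 14 mm wide, open at the end, from 77 to 116 mm from the bore axis. The studs keep the lever from being swung round on the pin.
- keeper: Keeper plate, flat aluminium bar 36 x 166 x 10 mm, 0.13 to 0.22 kg, lying flat on the bench. Origin: centre of its underside; y along it, x across, z up. Two through holes 12 mm in diameter at y = -66 and 66 mm; either may go on either stud. Seated, its underside is 102 mm above the bench, 8 mm over the lever's hub and 2 mm over the pivot pin.
- caliper: Bystander: digital caliper, 230 mm long, lying at the right (-y) of the bench. Origin under its middle.
- screw_tray: Bystander: grey open tray 100 x 150 x 30 mm with screws and washers, at the left (+y) of the bench. Origin at the centre of its underside.
Things that resemble listed ones, but are neither listed nor needed, are in the scene too. Several things have the shape of the keeper; the one meant has the colours described above.

How it is judged:
By the outcome, as a careful person would: the job done as asked, in the order asked, and still so for the second after the job is handed in, with the robot touching nothing.
It also fails if it takes over 64 s, if anything falls off the work surface, if the arm or the gripper's body presses on something with over 40 N, if the wrist force passes 120 N, or if a joint passes its speed limit or range.

### The arm

A 6-joint arm with a two-finger parallel gripper is mounted at the origin on the work surface. World frame = base frame: x ahead of the robot, y to its left, z up, the work surface at z = 0. Lengths are in mm, angles in rad, forces in N, time in s.
With the tool pointing down it reaches from about 300 to 775 mm from the base axis. Payload 14.6 kg.
Tool frame: the origin (TCP) lies at the very end of the fingers, on their centre line; the grasp point (between the pads) lies 19 mm behind it (bot.pinch_z is the distance from the TCP to the grasp point, in mm); z points along the fingers, y is the line along which they close (so a half turn about z gives the same grasp; the last joint's range is limited). The gripper opens to 85 mm and grips with 20 to 120 N. Pads are 22 mm wide; open, the fingers measure 114 mm over their backs; the gripper's body (76 mm by 85 mm) begins 54 mm behind the grasp point. The pads swing forward as they close: fully open they stand 13 mm farther back than shut.
Start: joints at [-1.401, 0.3, 1.521, -0, 1.321, -0.067], TCP at [129.02, -534.643, 231.281] pointing down, gripper open.
Joint ranges: [-3.03, 3.03], [-0.79, 2.21], [0.23, 2.52], [-1.04, 4.18], [0, 3.07], [-2.55, 2.55]. Speed limits (rad/s): [2.22, 2.22, 2.57, 3.14, 3.14, 3.14].

### API

Orientations are given as a rotation vector (axis times angle).
In Python, from bench import bot, optics, order, models gives the robot as it stands.
- The arm moves only by the tool drive_tool, never from a script. Its arguments are lists of equal length, an entry for each row: "delta_pos": the shift along the tool's x, y, z each as a share of 0.4 m, from -1 to 1, a list of three; "rotation": the turn, a rotation vector about the tool's x, y, z each as a share of 60 degrees, from -1 to 1, a list of three; "gripper": the opening, from -1 (shut) to 1 (fully open), so that 0 is half open. A call has exactly 8 rows; each row shifts and turns the commanded pose from where the row before left it, along the tool's axes as they then stand; what a row does not reach is not made up. A row lasts 1/12 s, in which the tool goes at most 41.7 mm and 7.16 degrees, less where a joint would pass 70% of its speed; a pose out of reach is approached as far as the arm can. A call with a number of a shift or a turn outside -1 to 1 is refused whole. A call with a gripper value outside its range is refused whole. The fingers move at their own pace and stop on an object; the grip force is fixed at half the most. Time passes only in rows, so rows that do not move let the fingers close, or fill a call up. It gives the time, the measured TCP pose, the force and the opening at its end, in the units of the state.
- bot.state(): the state, without advancing time (a new reading comes with each control period).
- optics.get_image(name): name is "scene" or "top" or "wrist"; returns the picture (384x512x3 uint8, red, green, blue); there is no depth.
- optics.camera_info(name): a dict with "mtx" (3x3 intrinsics, pixels), "camera_from_world" (4x4, takes a point from world to camera coordinates). Camera axes: x right, y up, looking along -z (the intrinsics and any distortion apply to the point x, -y, -z); pixel columns grow to the right and rows downward; lengths in mm; the calibration is good to about 2 mm. A picture is of the moment at which its call begins: read the wrist's pose just before it. camera_info takes no time and is no camera call; for the wrist camera it gives the pose at the moment of the call.
- order.finish_job(): hands the job in, once; it reports no verdict.
Trained networks look in the newest picture that a camera, given by its name, has taken for a name from the list of things; names that differ only in an ending like _2 or _b are one class to them, and where a whole thing is asked for, a point or a joint stands for the part that bears it (a point fixed in the world has none). Each returns a list of dicts, best first, with "p" (0 to 1); they miss things now and then, are a little off and sometimes report something else, mostly with a low value. They report only what shows in the picture. A call takes as long as a camera call. They do not tell look-alikes from the thing itself.
- models.cut_out(query, camera): "region" (384x512 bool, what is visible of it) and "uv" ([column, row] in pixels, amid what is visible of it).
- models.pinpoint(query, camera): "uv" ([column, row] in pixels: a listed point, or the origin of a listed thing).
The state is a dict: "time_s": time; "joint_positions": joint angles; "qd": joint speeds; "joint_torque": joint torques, N m; "position": TCP position; "tool_rot": TCP orientation; "contact_force": force on the tool from outside, world axes, zero at the start; "ft_torque": the same for the moment, N m; "finger_gap": opening from 0.0 (shut) to 1.0 (fully open).
Only numpy, scipy, OpenCV 4.12 (cv2) and the standard library are available. Lean on these libraries where they do the work, as an engineer would, in place of code of your own. Each camera call takes 0.05 s, during which the arm holds its last target. There are 200 camera calls.

## Working session

There is one attempt and no reset: what is moved stays moved. The work goes in short steps, Python scripts to look and compute and a tool call to move; the robot and the scene stay as the last step left them, time stands still between calls to the robot, and variables do not carry over. Pictures are saved under pics/ and viewed, on a budget of 10 in all, crops included, one or two more only if the job needs it, and the job is handed in when it is done.

Besides the shell and the picture viewer there is one more tool, called after ">>>" by a JSON object that holds its "method" and its "body". drive_tool: Moves the arm, as the interface text tells. Its arguments: {"type":"object","properties":{"delta_pos":{"type":"array"},"rotation":{"type":"array"},"gripper":{"type":"array"}},"required":["delta_pos","rotation","gripper"]}

```bash
ls; mkdir -p pics; python3 - <<'E'
from bench import bot, optics, models
import cv2, numpy as np
print(bot.state()); print(bot.pinch_z)
for c in("scene","top"):
    im=optics.get_image(c); cv2.imwrite(f"pics/{c}0.png",im[:,:,::-1])
    i=optics.camera_info(c); print(c,np.round(i["mtx"],1).tolist(),np.round(i["camera_from_world"],3).tolist(), [k for k in i])
    for q in("unit","pivot_seat","stud_left","stud_right","crank_roller","lever","fork","keeper","caliper","screw_tray"):
        print(q,[(np.round(d["uv"]).tolist(),round(d["p"],2)) for d in models.pinpoint(q,c)][:5])
a=cv2.imread("pics/top0.png");b=cv2.imread("pics/scene0.png")
E
```

```text
pics
{'time_s': 0.0, 'joint_positions': array([-1.40062277e+00,  3.00543822e-01,  1.52158499e+00, -2.36727080e-05,
        1.32074032e+00, -6.65995432e-02]), 'qd': array([ 5.29680580e-06,  1.31723144e-03,  1.60541098e-03,  1.24422839e-04,
        6.65637831e-05, -7.10773568e-04]), 'joint_torque': array([ 2.50928097e-04, -5.43502307e+01, -3.61790013e+01, -6.31621970e-05,
        4.05950064e-03,  1.13531712e-05]), 'position': array([ 128.96228931, -534.41556238,  230.6797819 ]), 'tool_rot': array([-3.11833730e+00, -3.70912888e-01,  1.39708641e-04]), 'contact_force': array([ 0.18277498, -1.14544445, -0.3351382 ]), 'ft_torque': array([0.03908788, 0.03271934, 0.00360736]), 'finger_gap': 0.9995724050805072}
18.700000000000003
scene [[382.8, 0.0, 264.2], [0.0, 382.8, 182.6], [0.0, 0.0, 1.0]] [[0.074, 0.997, -0.011, -8.397], [-0.71, 0.061, 0.702, 317.169], [0.701, -0.044, 0.712, -1710.444], [0.0, 0.0, 0.0, 1.0]] ['mtx', 'camera_from_world']
unit [([224.0, 199.0], 0.71), ([222.0, 185.0], 0.18)]
pivot_seat [([222.0, 186.0], 0.76)]
stud_left [([240.0, 182.0], 0.67)]
stud_right [([202.0, 172.0],
[... 301 characters left out ...]
.6)]
caliper [([142.0, 206.0], 0.66)]
screw_tray [([395.0, 188.0], 0.61)]
top [[440.3, 0.0, 257.0], [0.0, 440.3, 188.9], [0.0, 0.0, 1.0]] [[0.091, -0.996, 0.001, -56.678], [0.975, 0.089, 0.204, -534.338], [-0.203, -0.018, 0.979, -1232.534], [0.0, 0.0, 0.0, 1.0]] ['mtx', 'camera_from_world']
unit []
pivot_seat [([313.0, 203.0], 0.6)]
stud_left [([293.0, 186.0], 0.74)]
stud_right [([336.0, 203.0], 0.69)]
crank_roller [([334.0, 168.0], 0.57)]
lever [([312.0, 199.0], 0.81)]
fork [([299.0, 229.0], 0.8)]
keeper [([198.0, 195.0], 0.94), ([199.0, 254.0], 0.93), ([148.0, 125.0], 0.91), ([218.0, 148.0], 0.78), ([110.0, 192.0], 0.34)]
caliper [([401.0, 215.0], 0.85)]
screw_tray [([107.0, 189.0], 0.85)]
```

```bash
cat > h.py <<'E'
import numpy as np, cv2
from bench import bot, optics, models
from scipy.optimize import least_squares
def proj(c,p,info=None):
    i=info or optics.camera_info(c); T=np.array(i["camera_from_world"]); q=T[:3,:3]@np.asarray(p,float).T.reshape(3,-1)+T[:3,3:]
    u=np.array(i["mtx"])@np.array([q[0],-q[1],-q[2]]); return (u[:2]/u[2]).T
def ray(info,uv):
    T=np.array(info["camera_from_world"]); d=np.linalg.inv(info["mtx"])@[uv[0],uv[1],1]; d=np.array([d[0],-d[1],-d[2]])
    R=T[:3,:3]; return -R.T@T[:3,3], R.T@d
def onz(info,uv,z):
    o,d=ray(info,uv); return o+d*(z-o[2])/d[2]
def tri(obs):
    A=[];b=[]
    for info,uv in obs:
        o,d=ray(info,uv); d/=np.linalg.norm(d); P=np.eye(3)-np.outer(d,d); A.append(P); b.append(P@o)
    return np.linalg.lstsq(np.vstack(A),np.hstack(b),rcond=None)[0]
E
python3 - <<'E'
from h import *
t=optics.camera_info("top");s=optics.camera_info("scene")
for n,a,b in(("seat",(313,203),(222,186)),("sl",(293,186),(240,182)),("sr",(336,203),(202,172)),("cr",(334,168),(207,202)),("fork",(299,229),(238,165))):
    print(n,tri([(t,a),(s,b)]).round())
for a in((198,195),(199,254),(148,125),(218,148)): print("k",onz(t,a,0).round())
im=cv2.imread("pics/top0.png")[95:315,60:460]; a=cv2.resize(im,None,fx=2,fy=2,interpolation=2)[:, :800]
cv2.imwrite("pics/a.png",a)
E
```

```text
seat [ 509. -173.   61.]
sl [ 543. -109.  110.]
sr [ 503. -231.  126.]
cr [ 609. -219.   96.]
fork [ 428. -126.   81.]
k [513. 170.   0.]
k [337. 146.   0.]
k [722. 354.   0.]
k [667. 126.   0.]
```

View pics/a.png

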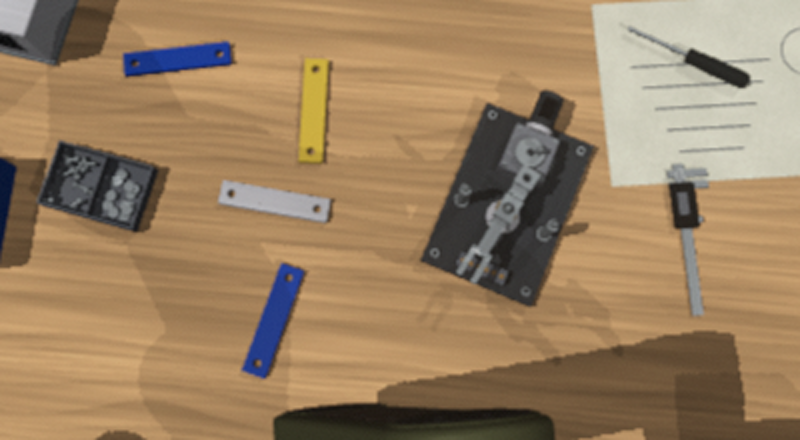

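View pics/scene0.png

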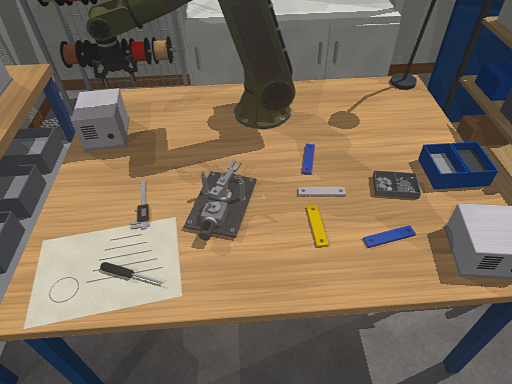

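The keeper-shaped things, by top-view pixel, are two blue at (148,125) and (199,254), one yellow at (218,148) and one silver at (198,195). The silver one fits "aluminium"; I'll confirm it in a crop later.

In the top crop the lever's fork points down-left at (480,258), away from the gearbox at (530,150), with the studs at (463,195) and (547,232). The scene view agrees.

```bash
cat >> h.py <<'E'
from scipy.spatial.transform import Rotation as Ro
def pose():
    s=bot.state(); return s["position"],Ro.from_rotvec(s["tool_rot"]).as_matrix(),s
def yaw(R): return np.degrees(np.arctan2(R[1,0],R[0,0]))
def plan(p,yw=None):
    "shares in tool axes: first translate at the present yaw, then also at target yaw"
    P,R,s=pose(); d=np.asarray(p)-P
    print("at",P.round(1),"yaw",yaw(R).round(2),"tool z",R[:,2].round(4),"d",d.round(1))
    print("shift now (share of 0.4m total)",(R.T@d/400).round(4))
    if yw is not None:
        a=(yw-yaw(R)+180)%360-180; print("rot z share total",(-a/60).round(4),"alt",((-a+360*np.sign(a))/60).round(4))
        R2=Ro.from_euler('z',yw,degrees=True).as_matrix()@np.diag([1,-1,-1]); print("shift after rot",(R2.T@d/400).round(4))
        V=Ro.from_matrix(R.T@R2).as_rotvec(degrees=True)/60; print("full rotvec share",V.round(4))
E
python3 - <<'E'
from h import *
P,R,s=pose(); T=np.array(optics.camera_info("wrist")["camera_from_world"]); 
C=-T[:3,:3].T@T[:3,3]; print("cam in tool",R.T@(C-P),"view dir tool",R.T@(-T[2,:3]), "right",R.T@T[0,:3]); print(optics.camera_info("wrist")["mtx"])
plan((450,-160,320),-30)
E
```

```text
cam in tool [  84.56742202    0.64309376 -143.66293284] view dir tool [-3.23801125e-01 -3.17691488e-04  9.46125114e-01] right [-3.38710926e-04  9.99999918e-01  2.19861496e-04]
[[264.6820929    0.         256.92995235]
 [  0.         264.6820929  188.7660897 ]
 [  0.           0.           1.        ]]
at [ 129.  -534.6  231.3] yaw 13.57 tool z [-0. -0. -1.] d [321.  374.6  88.7]
shift now (share of 0.4m total) [ 0.9998 -0.7222 -0.2218]
rot z share total 0.7262 alt -5.2738
shift after rot [ 0.2266 -1.2123 -0.2218]
full rotvec share [ 0.     -0.      0.7262]
```

>>> {"method": "drive_tool", "body": {"delta_pos": [[0.076, -0.036, -0.014], [0.076, -0.036, -0.014], [0.076, -0.036, -0.014], [0.076, -0.036, -0.014], [0.076, -0.036, -0.014], [0.076, -0.036, -0.014], [0.076, -0.036, -0.014], [0.076, -0.036, -0.014]], "rotation": [[0, 0, 0], [0, 0, 0], [0, 0, 0], [0, 0, 0], [0, 0, 0], [0, 0, 0], [0, 0, 0], [0, 0, 0]], "gripper": [1, 1, 1, 1, 1, 1, 1, 1]}}

```text
time_s: 1.77
position: [339.5, -364.4, 276.6]
tool_rot: [3.119, 0.371, 0.0]
contact_force: [0.4, -0.6, -0.2]
finger_gap: 1.001
```

>>> {"method": "drive_tool", "body": {"delta_pos": [[0.076, -0.036, -0.014], [0.076, -0.036, -0.014], [0.076, -0.036, -0.014], [0.076, -0.036, -0.014], [0.076, -0.036, -0.014], [0.076, -0.036, -0.014], [0.076, -0.036, -0.014], [0.076, -0.036, -0.014]], "rotation": [[0, 0, 0], [0, 0, 0], [0, 0, 0], [0, 0, 0], [0, 0, 0], [0, 0, 0], [0, 0, 0], [0, 0, 0]], "gripper": [0.2, 0.2, 0.2, 0.2, 0.2, 0.2, 0.2, 0.2]}}

```text
time_s: 2.43
position: [548.9, -195.2, 321.3]
tool_rot: [3.119, 0.371, 0.0]
contact_force: [-0.2, -1.1, 0.4]
finger_gap: 0.598
```

>>> {"method": "drive_tool", "body": {"delta_pos": [[0, 0, 0], [0, 0, 0], [0, 0, 0], [0, 0, 0], [0, 0, 0], [0, 0, 0], [0, 0, 0], [0, 0, 0]], "rotation": [[0, 0, 0.1], [0, 0, 0.1], [0, 0, 0.1], [0, 0, 0.1], [0, 0, 0.1], [0, 0, 0.1], [0, 0, 0.1], [0, 0, 0]], "gripper": [0.2, 0.2, 0.2, 0.2, 0.2, 0.2, 0.2, 0.2]}}

```text
time_s: 3.1
position: [547.8, -196.5, 320.8]
tool_rot: [-3.043, 0.779, 0.0]
contact_force: [0.5, 0.0, -0.4]
finger_gap: 0.604
```

```bash
python3 - <<'E'
from h import *
P,R,s=pose();print(P.round(1),yaw(R),s["finger_gap"],s["joint_positions"].round(2),s["time_s"])
i=optics.camera_info("wrist");im=optics.get_image("wrist"); cv2.imwrite("pics/w1.png",im[:,:,::-1])
for q,z in(("pivot_seat",72),("stud_left",102),("stud_right",102),("crank_roller",92),("lever",72),("fork",81),("unit",0)):
    print(q,[(np.round(d["uv"]).tolist(),round(d["p"],2),onz(i,d["uv"],z).round(1)) for d in models.pinpoint(q,"wrist")][:3])
E
```

```text
[ 547.8 -196.5  320.8] -28.715184606120435 0.6042399267874464 [-0.41  0.32  1.28  0.    1.53  1.66] 3.1
pivot_seat []
stud_left [([210.0, 200.0], 0.85, array([ 531.5, -109. ,  102. ]))]
stud_right [([294.0, 184.0], 0.96, array([ 495. , -227.2,  102. ]))]
crank_roller [([244.0, 118.0], 0.94, array([ 608.5, -210.1,   92. ])), ([295.0, 186.0], 0.35, array([ 487.4, -227.2,   92. ]))]
lever [([249.0, 182.0], 0.76, array([ 520. , -167.6,   72. ])), ([106.0, 248.0], 0.59, array([533.3, 103.6,  72. ]))]
fork [([254.0, 240.0], 0.87, array([ 431.4, -125.9,   81. ]))]
unit [([255.0, 174.0], 0.63, array([ 509.3, -171.2,    0. ]))]
```

View pics/w1.png

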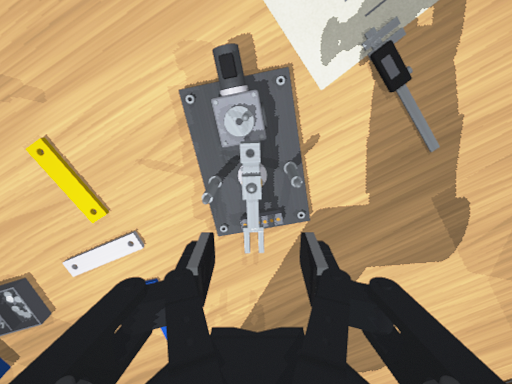

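The wrist view shows the unit upright, with the roller at (243,118), pin at (251,187), studs at (210,198) and (295,182), and fork at (254,240) pointing away from the gearbox. I'll go nearer for a second view.

>>> {"method": "drive_tool", "body": {"delta_pos": [[-0.019, -0.003, 0.054], [-0.019, -0.003, 0.054], [-0.019, -0.003, 0.054], [-0.019, -0.003, 0.054], [-0.019, -0.003, 0.054], [-0.018, -0.003, 0.054], [0, 0, 0], [0, 0, 0]], "rotation": [[0, 0, 0], [0, 0, 0], [0, 0, 0], [0, 0, 0], [0, 0, 0], [0, 0, 0], [0, 0, 0], [0, 0, 0]], "gripper": [0.15, 0.15, 0.15, 0.15, 0.15, 0.15, 0.15, 0.15]}}

```text
time_s: 4.17
position: [511.5, -168.7, 191.4]
tool_rot: [-3.046, 0.771, 0.002]
contact_force: [0.7, -0.4, 0.9]
finger_gap: 0.576
```

```bash
python3 - <<'E'
from h import *
P,R,s=pose();print(P.round(1),yaw(R),s["finger_gap"],s["time_s"])
i=optics.camera_info("wrist");np.save("w2T.npy",i["camera_from_world"]);im=optics.get_image("wrist"); cv2.imwrite("pics/w2.png",im[:,:,::-1])
for q,z in(("pivot_seat",72),("stud_left",102),("stud_right",102),("crank_roller",92),("lever",72),("fork",81),("unit",0)):
    print(q,[(np.round(d["uv"],1).tolist(),round(d["p"],2),onz(i,d["uv"],z).round(1)) for d in models.pinpoint(q,"wrist")][:3])
a=cv2.resize(im[60:330,100:420,::-1],None,fx=2.2,fy=2.2,interpolation=2);cv2.imwrite("pics/w2c.png",a)
E
```

```text
[ 511.5 -168.7  191.4] -28.395471826790512 0.5755160963304369 4.1667
pivot_seat [([256.9, 180.8], 0.92, array([ 514.5, -169.9,   72. ]))]
stud_left [([186.1, 202.8], 0.97, array([ 535.4, -104.9,  102. ]))]
stud_right [([324.9, 174.4], 0.76, array([ 498.5, -231.9,  102. ])), ([477.0, 48.8], 0.35, array([ 535.9, -378.6,  102. ]))]
crank_roller [([247.7, 70.9], 0.84, array([ 608.8, -212.2,   92. ]))]
lever [([252.3, 178.7], 0.82, array([ 518.8, -166.8,   72. ]))]
fork [([254.7, 260.8], 0.78, array([ 435.7, -124.5,   81. ]))]
unit [([258.7, 165.2], 0.9, array([ 512.4, -171.4,    0. ]))]
```

View pics/w2c.png

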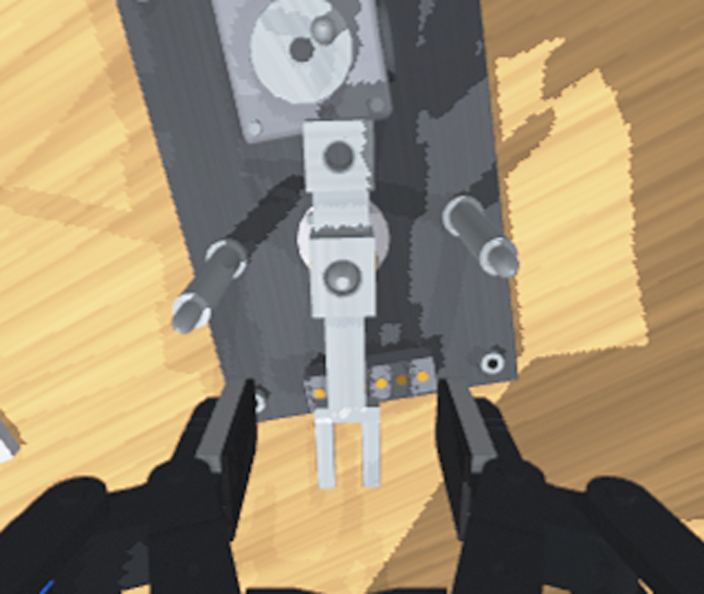

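```bash
python3 - <<'E'
from h import *
i=optics.camera_info("wrist"); t=optics.camera_info("top"); s=optics.camera_info("scene")
f=lambda u,v:(100+u/2.2,60+v/2.2)
for n,c,z in(("pin top",(342,275),100),("roller top",(323,28),92),("disc axis",(302,49),69),("sl tip",(182,322),122),("sr tip",(506,263),122),("hubtop mid",(343,277),94),("tailhole",(338,156),94),("forkend",(349,487),86),("bolt R",(492,363),20)):
    print(n,onz(i,f(*c),z).round(1))
sl=onz(i,f(182,322),122);sr=onz(i,f(506,263),122);d=sl-sr;print("mid",(sl+sr)/2,np.hypot(*d[:2]),"unit yaw",np.degrees(np.arctan2(d[1],d[0]))-90)
for n,w,a,b in(("seat",(256.9,180.8),(313,203),(222,186)),("sl",(186.1,202.8),(293,186),(240,182)),("sr",(324.9,174.4),(336,203),(202,172)),("cr",(247.7,70.9),(334,168),(207,202)),("fork",(254.7,260.8),(299,229),(238,165))):
    print(n,tri([(i,w),(t,a)]).round(1),tri([(i,w),(t,a),(s,b)]).round(1))
E
```

```text
pin top [ 519.5 -171.1  100. ]
roller top [ 608.4 -211.1   92. ]
disc axis [ 607.5 -199.5   69. ]
sl tip [ 538.7 -109.5  122. ]
sr tip [ 500.  -232.2  122. ]
hubtop mid [ 516.7 -170.1   94. ]
tailhole [ 563.4 -193.1   94. ]
forkend [ 413.1 -117.2   86. ]
bolt R [ 405.  -210.9   20. ]
mid [ 519.36928445 -170.84045048  122.        ] 128.62146674153175 unit yaw -17.49798956071338
seat [ 510.6 -170.7   60.8] [ 510.6 -171.4   62.5]
sl [ 540.3 -109.5  115.5] [ 541.1 -109.1  109.9]
sr [ 504.5 -230.2  117.3] [ 504.6 -230.4  125.3]
cr [ 603.9 -214.8  124.9] [ 609.2 -216.9   97. ]
fork [ 431.6 -130.3   79.7] [ 430.5 -125.    79.3]
```

Fork end and tail boss put the lever's yaw near 153°; the pin is near (518,-170) and the roller near (608,-211). I'll turn the tool half round, which is also the right start for the later turn, and view again to cancel the wrist camera's error.

>>> {"method": "drive_tool", "body": {"delta_pos": [[0, 0, 0], [0, 0, 0], [0, 0, 0], [0, 0, 0], [0, 0, 0], [0, 0, 0], [0, 0, 0], [0, 0, 0]], "rotation": [[0, 0, -0.115], [0, 0, -0.115], [0, 0, -0.115], [0, 0, -0.115], [0, 0, -0.115], [0, 0, -0.115], [0, 0, -0.115], [0, 0, -0.115]], "gripper": [0.15, 0.15, 0.15, 0.15, 0.15, 0.15, 0.15, 0.15]}}

```text
time_s: 5.23
position: [511.6, -168.8, 191.5]
tool_rot: [3.054, 0.736, 0.0]
contact_force: [-0.7, 1.0, -0.1]
finger_gap: 0.576
```

>>> {"method": "drive_tool", "body": {"delta_pos": [[0, 0, 0], [0, 0, 0], [0, 0, 0], [0, 0, 0], [0, 0, 0], [0, 0, 0], [0, 0, 0], [0, 0, 0]], "rotation": [[0, 0, -0.115], [0, 0, -0.115], [0, 0, -0.115], [0, 0, -0.115], [0, 0, -0.115], [0, 0, -0.115], [0, 0, -0.115], [0, 0, -0.115]], "gripper": [0.15, 0.15, 0.15, 0.15, 0.15, 0.15, 0.15, 0.15]}}

```text
time_s: 5.9
position: [511.6, -168.8, 191.5]
tool_rot: [2.365, 2.067, 0.0]
contact_force: [0.2, 1.0, 0.6]
finger_gap: 0.58
```

>>> {"method": "drive_tool", "body": {"delta_pos": [[0, 0, 0], [0, 0, 0], [0, 0, 0], [0, 0, 0], [0, 0, 0], [0, 0, 0], [0, 0, 0], [0, 0, 0]], "rotation": [[0, 0, -0.115], [0, 0, -0.115], [0, 0, -0.115], [0, 0, -0.115], [0, 0, -0.115], [0, 0, -0.115], [0, 0, -0.115], [0, 0, -0.115]], "gripper": [0.15, 0.15, 0.15, 0.15, 0.15, 0.15, 0.15, 0.15]}}

```text
time_s: 6.57
position: [511.6, -168.8, 191.5]
tool_rot: [1.138, 2.928, -0.0]
contact_force: [0.1, 0.2, -0.2]
finger_gap: 0.58
```

>>> {"method": "drive_tool", "body": {"delta_pos": [[0, 0, 0], [0, 0, 0], [0, 0, 0], [0, 0, 0], [0, 0, 0], [0, 0, 0], [0, 0, 0], [0, 0, 0]], "rotation": [[0, 0, -0.115], [0, 0, -0.115], [0, 0, -0.05], [0, 0, 0], [0, 0, 0], [0, 0, 0], [0, 0, 0], [0, 0, 0]], "gripper": [0.15, 0.15, 0.15, 0.15, 0.15, 0.15, 0.15, 0.15]}}

```text
time_s: 7.23
position: [511.5, -168.7, 191.3]
tool_rot: [0.709, 3.06, 0.0]
contact_force: [-0.1, 0.6, 0.0]
finger_gap: 0.574
```

```bash
python3 - <<'E'
from h import *
P,R,s=pose();print(P.round(1),yaw(R),R[:,2].round(4),s["finger_gap"],s["time_s"])
i=optics.camera_info("wrist");im=optics.get_image("wrist"); cv2.imwrite("pics/w3.png",im[:,:,::-1])
for q,z in(("pivot_seat",72),("stud_left",102),("stud_right",102),("crank_roller",92),("lever",72),("fork",81),("unit",0)):
    print(q,[(np.round(d["uv"],1).tolist(),round(d["p"],2),onz(i,d["uv"],z).round(1)) for d in models.pinpoint(q,"wrist")][:3])
a=cv2.resize(im[60:330,100:420,::-1],None,fx=2.2,fy=2.2,interpolation=2);cv2.imwrite("pics/w3c.png",a)
E
```

```text
[ 511.5 -168.7  191.3] 153.91069887989588 [ 1.e-04 -0.e+00 -1.e+00] 0.5738465269824339 7.2333
pivot_seat [([258.8, 188.9], 0.85, array([ 519.6, -170.2,   72. ])), ([188.2, 207.5], 0.57, array([ 505.1, -247.7,   72. ]))]
stud_left [([328.0, 188.9], 0.6, array([ 538.6, -108.1,  102. ]))]
stud_right [([185.9, 209.0], 0.8, array([ 497.8, -237.3,  102. ]))]
crank_roller []
lever [([257.1, 187.5], 0.92, array([ 517.4, -171.2,   72. ]))]
fork [([257.6, 89.6], 0.88, array([ 431.4, -128.6,   81. ]))]
unit [([259.9, 172.3], 0.6, array([ 521.9, -169.2,    0. ]))]
```

View pics/w3c.png

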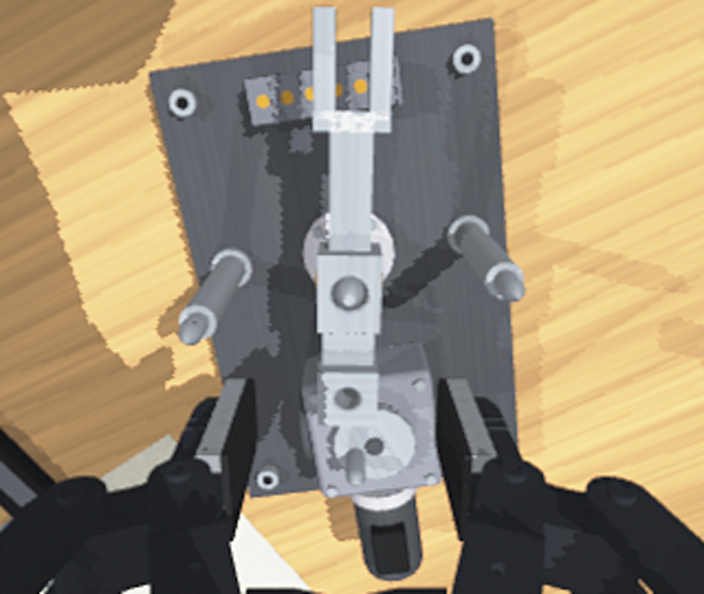

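```bash
python3 - <<'E'
from h import *
ib=optics.camera_info("wrist"); Ta=np.load("w2T.npy"); ia=dict(mtx=ib["mtx"],camera_from_world=Ta)
f=lambda u,v:np.array((100+u/2.2,60+v/2.2))
A=dict(pin=(342,275),sl=(182,322),sr=(506,263),ax=(302,49),rol=(323,28)); B=dict(pin=(349,292),sl=(511,291),sr=(189,332),ax=(374,446),rol=(353,478))
U=dict(A=[(186.1,202.8),(324.9,174.4)],B=[(328,188.9),(185.9,209)])
S=lambda x:{"pin":(0,0,100),"sl":(0,66,122),"sr":(0,-66,122),"ax":(95,0,69),"rol":(95+12*np.cos(x),12*np.sin(x),92)}
def w(p,q): c,s=np.cos(q[2]),np.sin(q[2]); p=np.array(p); return np.array([q[0]+c*p[0]-s*p[1],q[1]+s*p[0]+c*p[1],p[2]])
def shift(i,o):
    T=np.array(i["camera_from_world"]).copy(); T[:3,3]-=o; return dict(mtx=i["mtx"],camera_from_world=T)
def res(q,full=True):
    r=[]
    a,b=shift(ia,q[4:7]),shift(ib,q[4:7])
    for i,D in((a,A),(b,B)):
        for k in D: r+=list((proj("",w(S(q[3])[k],q),i)[0]-f(*D[k])))
    for i,D in((a,U["A"]),(b,U["B"])):
        for y,uv in zip((66,-66),D): r+=list((proj("",w((0,y,102),q),i)[0]-np.array(uv)))
    return np.array(r+list(np.array(q[4:7])/3))
for x0 in(-1.5,-.5,-2.5):
    o=least_squares(res,[518,-170,-.3,x0,0,0,0],loss="soft_l1"); q=o.x
    print(o.cost,q[:2].round(2),"yaw",np.degrees(q[2]).round(2),"crank",np.degrees(q[3]).round(0),"camoff",q[4:].round(2))
print(res(q)[:-3].reshape(-1,2).round(1).tolist())
a,b=shift(ia,q[4:]),shift(ib,q[4:])
r=w(S(q[3])["rol"],q);print("roller",r,"dir",np.degrees(np.arctan2(*(r-q[:3]*0-np.array([q[0],q[1],92]))[[1,0]])))
# lever axis: fork end, tail hole from both views
for i,fe,th in((a,(349,487),(338,156)),(b,(353,8),(348,398))):
    F=onz(i,f(*fe),86);H=onz(i,f(*th),94);d=F-H;print(F,H,"lever yaw",np.degrees(np.arctan2(d[1],d[0])))
print([onz(i,f(*c),94).round(1) for i,c in((a,(343,277)),(b,(349,292)))])
np.save("unit.npy",q)
E
```

```text
21.618826279638476 [ 517.47 -169.92] yaw -17.77 crank -70.0 camoff [ 0.18 -1.06  3.39]
21.61882627964503 [ 517.47 -169.92] yaw -17.77 crank -3310.0 camoff [ 0.18 -1.06  3.39]
21.618826279669275 [ 517.47 -169.92] yaw -17.77 crank 290.0 camoff [ 0.18 -1.06  3.39]
[[-0.2, 0.9], [-0.9, 0.4], [0.8, 0.9], [-0.6, -0.4], [-0.2, 0.0], [-0.5, 2.6], [1.0, 1.5], [-0.8, 2.9], [-0.6, -2.2], [0.3, -0.4], [1.4, -4.2], [0.2, -0.3], [-0.5, -2.4], [4.5, -3.7]]
roller [ 608.30909178 -210.90518507   92.        ] dir -24.28183779170034
[ 410.23380524 -115.99550239   86.        ] [ 562.65647586 -192.83029298   94.        ] lever yaw 153.247769945399
[ 413.54158568 -116.97532766   86.        ] [ 565.26313686 -193.10517133   94.        ] lever yaw 153.35371829585935
[array([ 515.4, -169.5,   94. ]), array([ 517.3, -169.2,   94. ])]
```

>>> {"method": "drive_tool", "body": {"delta_pos": [[-0.0148, 0.004, 0], [0, 0, 0.05], [0, 0, 0.05], [0, 0, 0.05], [0, 0, 0.05], [0, 0, 0.05], [0, 0, 0.03], [0, 0, 0.013]], "rotation": [[0, 0, 0.01], [0, 0, 0], [0, 0, 0], [0, 0, 0], [0, 0, 0], [0, 0, 0], [0, 0, 0], [0, 0, 0]], "gripper": [0.15, 0.15, 0.15, 0.15, 0.15, 0.15, 0.15, 0.15]}}

```text
time_s: 8.3
position: [517.1, -169.7, 72.3]
tool_rot: [-0.724, -3.055, -0.001]
contact_force: [-0.0, -0.7, 0.8]
finger_gap: 0.577
```

>>> {"method": "drive_tool", "body": {"delta_pos": [[0, 0, 0], [0, 0, 0], [0, 0, 0], [0, 0, 0], [0, 0, 0], [0, 0, 0], [0, 0, 0], [0, 0, 0]], "rotation": [[0, 0, 0], [0, 0, 0], [0, 0, 0], [0, 0, 0], [0, 0, 0], [0, 0, 0], [0, 0, 0], [0, 0, 0]], "gripper": [0.15, -0.5, -0.5, -0.5, -0.5, -0.5, -0.5, -0.5]}}

```text
time_s: 8.97
position: [518.2, -170.1, 75.4]
tool_rot: [0.723, 3.055, -0.001]
contact_force: [-0.0, 0.9, 6.6]
finger_gap: 0.314
```

>>> {"method": "drive_tool", "body": {"delta_pos": [[0, 0, -0.01], [0, 0, -0.025], [0, 0, -0.03], [0, 0, -0.03], [0, 0, -0.03], [0, 0, -0.03], [0, 0, -0.03], [0, 0, 0]], "rotation": [[0, 0, 0], [0, 0, 0], [0, 0, 0], [0, 0, 0], [0, 0, 0], [0, 0, 0], [0, 0, 0], [0, 0, 0]], "gripper": [-0.6, -0.6, -0.6, -0.6, -0.6, -0.6, -0.6, -0.6]}}

```text
time_s: 9.63
position: [518.4, -170.2, 151.4]
tool_rot: [0.722, 3.053, -0.001]
contact_force: [0.3, -0.4, -2.6]
finger_gap: 0.314
```

```bash
python3 - <<'E'
from h import *
P,R,s=pose();print(P.round(2),yaw(R),s["contact_force"].round(1),s["ft_torque"].round(2),s["finger_gap"],s["time_s"])
im=optics.get_image("wrist")
a=cv2.resize(im[60:330,100:420,::-1],None,fx=2.2,fy=2.2,interpolation=2);cv2.imwrite("pics/w4c.png",a)
E
```

```text
[ 518.44 -170.21  151.4 ] 153.37160148812623 [ 0.3 -0.4 -2.6] [-0.01 -0.04  0.06] 0.31364578826994494 9.6333
```

View pics/w4c.png

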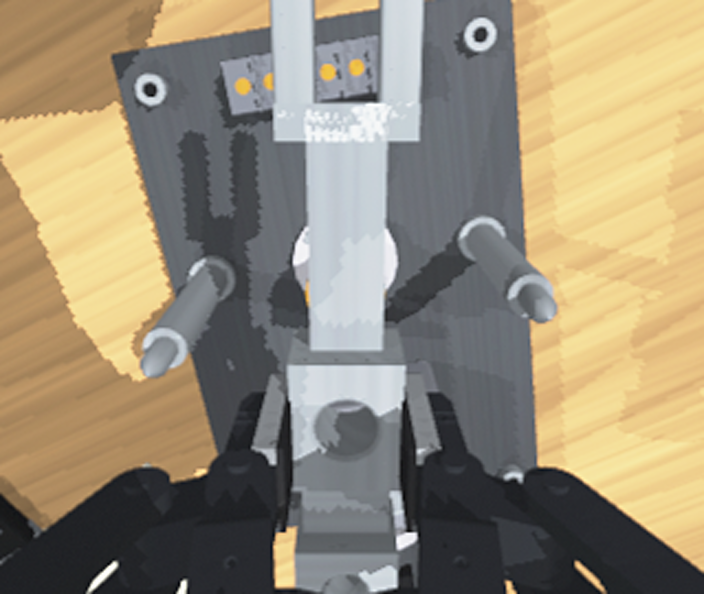

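```bash
python3 - <<'E'
from h import *
q=np.load("unit.npy");P,R,s=pose();i=optics.camera_info("wrist");T=np.array(i["camera_from_world"]).copy();T[:3,3]-=q[4:7];j=dict(mtx=i["mtx"],camera_from_world=T)
f=lambda u,v:np.array((100+u/2.2,60+v/2.2))
for k in(i,j):
  b=onz(k,f(347,429),170);print("bore in tool",(R.T@(b-P)).round(1), "front edge hub", (R.T@(onz(k,f(347,364),170)-P)).round(1),"pin-hub centre tool for stud tips",onz(k,f(545,308),122),onz(k,f(158,360),122))
for e in(0,1,2):
  e=np.array([e,0,0]); y=-24.3
  R2=Ro.from_euler('z',y,degrees=True).as_matrix()@np.diag([1,-1,-1])
  t=np.array([q[0],q[1],0])-R2@e; print(t.round(2))
E
```

```text
bore in tool [  2.2   0.6 -20.2] front edge hub [ 19.9   0.6 -20.2] pin-hub centre tool for stud tips [ 532.80188961 -106.62208645  122.        ] [ 493.37631649 -225.71850232  122.        ]
bore in tool [  0.    0.8 -20.2] front edge hub [ 18.2   0.8 -20.2] pin-hub centre tool for stud tips [ 534.62448887 -105.87731999  122.        ] [ 494.38244638 -227.44011916  122.        ]
[ 517.47 -169.92    0.  ]
[ 516.56 -169.51    0.  ]
[ 515.64 -169.1     0.  ]
```

The wrist view shows the lever held level and centred between the pads, bore at crop (347,430), with both studs well below it. Now the half turn.

>>> {"method": "drive_tool", "body": {"delta_pos": [[0, 0, 0], [0, 0, 0], [0, 0, 0], [0, 0, 0], [0, 0, 0], [0, 0, 0], [0, 0, 0], [0, 0, 0]], "rotation": [[0, 0, 0.06], [0, 0, 0.115], [0, 0, 0.115], [0, 0, 0.115], [0, 0, 0.115], [0, 0, 0.115], [0, 0, 0.115], [0, 0, 0.115]], "gripper": [-0.6, -0.6, -0.6, -0.6, -0.6, -0.6, -0.6, -0.6]}}

```text
time_s: 10.35
position: [517.1, -169.7, 147.5]
tool_rot: [-1.995, -2.425, 0.001]
contact_force: [0.1, 0.3, -3.6]
finger_gap: 0.315
```

>>> {"method": "drive_tool", "body": {"delta_pos": [[0, 0, 0], [0, 0, 0], [0, 0, 0], [0, 0, 0], [0, 0, 0], [0, 0, 0], [0, 0, 0], [0, 0, 0]], "rotation": [[0, 0, 0.115], [0, 0, 0.115], [0, 0, 0.115], [0, 0, 0.115], [0, 0, 0.115], [0, 0, 0.115], [0, 0, 0.115], [0, 0, 0.115]], "gripper": [-0.6, -0.6, -0.6, -0.6, -0.6, -0.6, -0.6, -0.6]}}

```text
time_s: 11.02
position: [517.1, -169.8, 147.5]
tool_rot: [-2.892, -1.225, 0.001]
contact_force: [-0.3, 0.2, -3.1]
finger_gap: 0.316
```

>>> {"method": "drive_tool", "body": {"delta_pos": [[0, 0, 0], [0, 0, 0], [0, 0, 0], [0, 0, 0], [0, 0, 0], [0, 0, 0], [0, 0, 0], [0, 0, 0]], "rotation": [[0, 0, 0.115], [0, 0, 0.115], [0, 0, 0.115], [0, 0, 0.115], [0, 0, 0.115], [0, 0, 0.115], [0, 0, 0.115], [0, 0, 0.115]], "gripper": [-0.6, -0.6, -0.6, -0.6, -0.6, -0.6, -0.6, -0.6]}}

```text
time_s: 11.68
position: [517.1, -169.7, 147.5]
tool_rot: [-3.131, 0.254, 0.002]
contact_force: [0.5, 0.2, -2.9]
finger_gap: 0.311
```

>>> {"method": "drive_tool", "body": {"delta_pos": [[0, 0, 0], [0, 0, 0], [-0.0044, 0, 0], [0, 0, 0], [0, 0, 0], [0, 0, 0], [0, 0, 0], [0, 0, 0]], "rotation": [[0, 0, 0.2], [0, 0, 0.056], [0, 0, 0], [0, 0, 0], [0, 0, 0], [0, 0, 0], [0, 0, 0], [0, 0, 0]], "gripper": [-0.6, -0.6, -0.6, -0.6, -0.6, -0.6, -0.6, -0.6]}}

```text
time_s: 12.35
position: [515.9, -169.3, 148.1]
tool_rot: [-3.097, 0.53, -0.0]
contact_force: [-0.4, -0.2, -2.0]
finger_gap: 0.314
```

```bash
python3 - <<'E'
from h import *
plan((516.8,-169.6,120),-24.3);P,R,s=pose();print(s["contact_force"].round(1),s["joint_positions"].round(2),s["time_s"])
i=optics.camera_info("wrist");np.save("w5T.npy",i["camera_from_world"]);im=optics.get_image("wrist")
cv2.imwrite("pics/w5.png",im[:,:,::-1])
a=cv2.resize(im[0:270,100:420,::-1],None,fx=2.2,fy=2.2,interpolation=2);cv2.imwrite("pics/w5c.png",a)
E
```

```text
at [ 515.9 -169.3  148.1] yaw -19.42 tool z [ 0.  0. -1.] d [  0.9  -0.3 -28.1]
shift now (share of 0.4m total) [ 0.0025 -0.0001  0.0702]
rot z share total 0.0814 alt -5.9186
shift after rot [ 0.0025 -0.0003  0.0702]
full rotvec share [-0.     -0.      0.0814]
[-0.4 -0.2 -2. ] [-0.38  0.37  1.63  0.    1.14  1.53] 12.35
```

View pics/w5c.png

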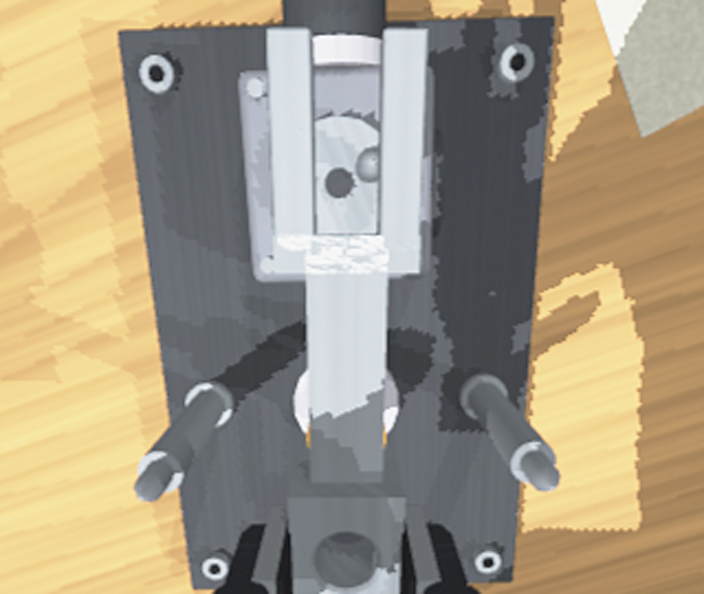

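The slot spans crop x 314–382 with the roller at (369,163), so about 4.9° of turn is still missing. I'll add it and come down to just above the pin.

>>> {"method": "drive_tool", "body": {"delta_pos": [[0, 0, 0], [0.0025, 0, 0], [0, 0, 0.03], [0, 0, 0.03], [0, 0, 0], [0, 0, 0], [0, 0, 0], [0, 0, 0]], "rotation": [[0, 0, 0.0814], [0, 0, 0], [0, 0, 0], [0, 0, 0], [0, 0, 0], [0, 0, 0], [0, 0, 0], [0, 0, 0]], "gripper": [-0.6, -0.6, -0.6, -0.6, -0.6, -0.6, -0.6, -0.6]}}

```text
time_s: 13.07
position: [517.1, -169.8, 124.9]
tool_rot: [3.071, -0.661, 0.002]
contact_force: [-0.3, 0.8, -2.8]
finger_gap: 0.314
```

```bash
python3 - <<'E'
from h import *
plan((516.8,-169.6,73.5),-24.3);P,R,s=pose();print(s["contact_force"].round(1),s["time_s"])
q=np.load("unit.npy");i=optics.camera_info("wrist");im=optics.get_image("wrist")
T=np.array(i["camera_from_world"]).copy();T[:3,3]-=q[4:7];j=dict(mtx=i["mtx"],camera_from_world=T)
c,s_=np.cos(q[2]),np.sin(q[2]); 
a=im[0:290,120:400,::-1].copy()
a=cv2.resize(a,None,fx=2,fy=2,interpolation=2)
for p in((608.3,-210.9,92),(q[0],q[1],100)):
    u=(proj("",p,j)[0]-[120,0])*2; cv2.circle(a,tuple(int(x) for x in u),3,(0,0,255),1)
for n,k in(("roller",(608.3,-210.9,92)),):print(proj("",k,j))
print(models.pinpoint("fork","wrist")[:2],models.pinpoint("crank_roller","wrist")[:2])
cv2.imwrite("pics/w6c.png",a)
E
```

```text
at [ 517.1 -169.8  124.9] yaw -24.3 tool z [ 1.1e-03 -5.0e-04 -1.0e+00] d [ -0.3   0.2 -51.4]
shift now (share of 0.4m total) [-0.0011 -0.0002  0.1285]
rot z share total 0.0 alt -6.0
shift after rot [-0.0009 -0.0002  0.1285]
full rotvec share [-0.     -0.0011  0.    ]
[-0.3  0.8 -2.8] 13.0667
[[256.7933894   72.54048792]]
[{'uv': [257.3, 73.1], 'p': 0.4}] [{'uv': [254.1, 70.6], 'p': 0.65}]
```

View pics/w6c.png

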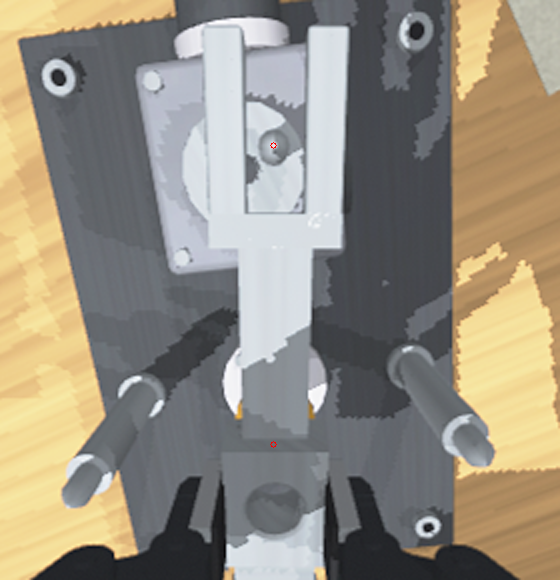

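Fork and roller line up: roller at (274,147), slot from 243 to 308. Lowering in steps.

>>> {"method": "drive_tool", "body": {"delta_pos": [[-0.0005, 0, 0.02], [0, 0, 0.015], [0, 0, 0.012], [0, 0, 0.01], [0, 0, 0.01], [0, 0, 0.008], [0, 0, 0], [0, 0, 0]], "rotation": [[0, 0, 0], [0, 0, 0], [0, 0, 0], [0, 0, 0], [0, 0, 0], [0, 0, 0], [0, 0, 0], [0, 0, 0]], "gripper": [-0.6, -0.6, -0.6, -0.6, -0.6, -0.6, -0.6, -0.6]}}

```text
time_s: 13.88
position: [515.6, -169.1, 94.6]
tool_rot: [-3.071, 0.662, 0.005]
contact_force: [-12.2, 5.6, 5.3]
finger_gap: 0.31
```

>>> {"method": "drive_tool", "body": {"delta_pos": [[-0.0045, 0, 0], [0, 0, 0], [0, 0, 0.005], [0, 0, 0.005], [0, 0, 0.005], [0, 0, 0], [0, 0, 0], [0, 0, 0]], "rotation": [[0, 0, 0], [0, 0, 0], [0, 0, 0], [0, 0, 0], [0, 0, 0], [0, 0, 0], [0, 0, 0], [0, 0, 0]], "gripper": [-0.6, -0.6, -0.6, -0.6, -0.6, -0.6, -0.6, -0.6]}}

```text
time_s: 14.55
position: [514.5, -168.7, 87.5]
tool_rot: [-3.071, 0.662, 0.002]
contact_force: [-4.2, 1.8, -6.9]
finger_gap: 0.311
```

>>> {"method": "drive_tool", "body": {"delta_pos": [[-0.0015, 0, 0.005], [0, 0, 0.008], [0, 0, 0.008], [0, 0, 0.005], [0, 0, 0.004], [0, 0, 0], [0, 0, 0], [0, 0, 0]], "rotation": [[0, 0, 0], [0, 0, 0], [0, 0, 0], [0, 0, 0], [0, 0, 0], [0, 0, 0], [0, 0, 0], [0, 0, 0]], "gripper": [-0.6, -0.6, -0.6, -0.6, -0.6, -0.6, -0.6, -0.6]}}

```text
time_s: 15.22
position: [514.3, -168.6, 75.9]
tool_rot: [-3.071, 0.662, 0.0]
contact_force: [-3.1, 0.6, -5.3]
finger_gap: 0.311
```

>>> {"method": "drive_tool", "body": {"delta_pos": [[0, 0, 0.004], [0, 0, 0], [0, 0, 0.003], [0, 0, 0], [0, 0, 0], [0, 0, 0], [0, 0, 0], [0, 0, 0]], "rotation": [[0, 0, 0], [0, 0, 0], [0, 0, 0], [0, 0, 0], [0, 0, 0], [0, 0, 0], [0, 0, 0], [0, 0, 0]], "gripper": [-0.6, -0.6, -0.6, -0.6, -0.6, -0.6, -0.6, -0.6]}}

```text
time_s: 15.88
position: [514.5, -168.7, 75.3]
tool_rot: [3.071, -0.662, 0.001]
contact_force: [-17.5, 5.9, 23.1]
finger_gap: 0.309
```

>>> {"method": "drive_tool", "body": {"delta_pos": [[0, 0, -0.005], [0, 0, 0], [0, 0, 0], [0, 0, 0], [0, 0, 0], [0, 0, 0], [0, 0, 0], [0, 0, 0]], "rotation": [[0, 0, 0], [0, 0, 0], [0, 0, 0], [0, 0, 0], [0, 0, 0], [0, 0, 0], [0, 0, 0], [0, 0, 0]], "gripper": [-0.6, 0.15, 0.15, 0.15, 0.15, 0.15, 0.15, 0.15]}}

```text
time_s: 16.55
position: [514.4, -168.6, 75.3]
tool_rot: [-3.071, 0.662, -0.0]
contact_force: [-0.3, 0.3, -0.9]
finger_gap: 0.572
```

>>> {"method": "drive_tool", "body": {"delta_pos": [[0, 0, -0.02], [0, 0, -0.06], [0, 0, -0.06], [0, 0, -0.06], [0, 0, -0.06], [0, 0, -0.03], [0, 0, 0], [0, 0, 0]], "rotation": [[0, 0, 0], [0, 0, 0], [0, 0, 0], [0, 0, 0], [0, 0, 0], [0, 0, 0], [0, 0, 0], [0, 0, 0]], "gripper": [0.15, 0.15, 0.15, 0.15, 0.15, 0.15, 0.15, 0.15]}}

```text
time_s: 17.22
position: [514.4, -168.7, 191.7]
tool_rot: [3.071, -0.662, 0.002]
contact_force: [-0.4, 0.4, 0.4]
finger_gap: 0.574
```

```bash
python3 - <<'E'
from h import *
P,R,s=pose();print(P.round(1),yaw(R),s["contact_force"].round(1),s["time_s"])
q=np.load("unit.npy");i=optics.camera_info("wrist");np.save("w7T.npy",i["camera_from_world"]);im=optics.get_image("wrist")
T=np.array(i["camera_from_world"]).copy();T[:3,3]-=q[4:7];j=dict(mtx=i["mtx"],camera_from_world=T)
def W(x,y,z): c,s=np.cos(q[2]),np.sin(q[2]); return (q[0]+c*x-s*y,q[1]+s*x+c*y,z)
a=cv2.resize(im[20:310,100:420,::-1],None,fx=2.2,fy=2.2,interpolation=2)
def mark(p,col):
    u=(proj("",p,j)[0]-[100,20])*2.2; cv2.circle(a,tuple(int(round(x)) for x in u),2,col,-1)
mark(W(0,0,100),(0,0,255));mark(W(0,66,122),(0,0,255));mark(W(0,-66,122),(0,0,255));mark((608.3,-210.9,92),(0,0,255))
# lever model corners seated (green) at yaw -24.3
c,s=np.cos(np.radians(-24.3)),np.sin(np.radians(-24.3))
for x,y,z in[(18,14,22),(18,-14,22),(-18,14,22),(-18,-14,22),(-66,14,22),(-66,-14,22),(116,16,14),(116,-16,14),(116,7,14),(116,-7,14)]:
    mark((q[0]+c*x-s*y,q[1]+s*x+c*y,72+z),(0,255,0))
cv2.imwrite("pics/w7c.png",a)
E
```

```text
[ 514.4 -168.7  191.7] -24.33795818116065 [-0.4  0.4  0.4] 17.2167
```

View pics/w7c.png

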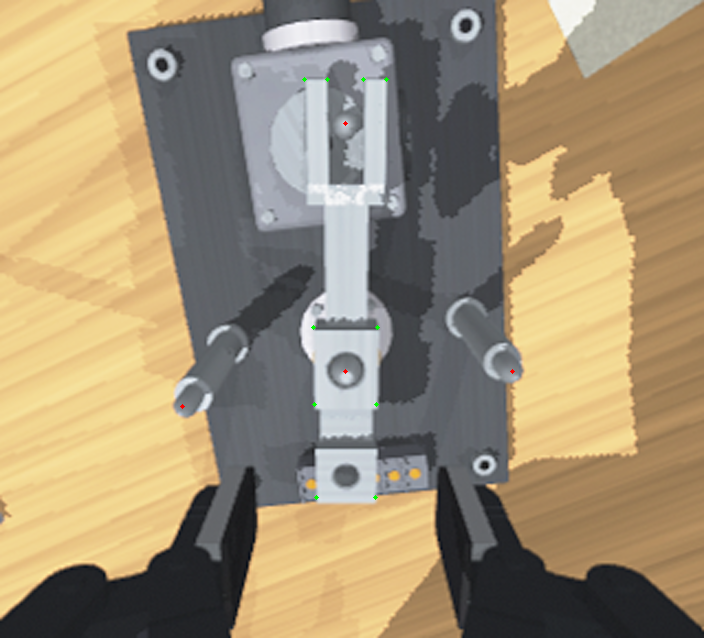

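The lever is fully down: the seated-model corners match the image, the roller (345,124) stands inside the slot, and the pin shows in the bore at (345,371). Next, the silver keeper.

>>> {"method": "drive_tool", "body": {"delta_pos": [[-0.0375, -0.0843, 0], [-0.0375, -0.0843, 0], [-0.0375, -0.0843, 0], [-0.0375, -0.0843, 0], [-0.0375, -0.0843, 0], [-0.0375, -0.0843, 0], [-0.0375, -0.0843, 0], [-0.0375, -0.0843, 0]], "rotation": [[0, 0, 0], [0, 0, 0], [0, 0, 0], [0, 0, 0], [0, 0, 0], [0, 0, 0], [0, 0, 0], [0, 0, 0]], "gripper": [0.3, 0.3, 0.3, 0.3, 0.3, 0.3, 0.3, 0.3]}}

```text
time_s: 17.93
position: [515.4, 128.4, 190.1]
tool_rot: [3.07, -0.662, -0.003]
contact_force: [1.0, -0.9, 0.7]
finger_gap: 0.648
```

>>> {"method": "drive_tool", "body": {"delta_pos": [[-0.0375, -0.0843, 0], [-0.0375, -0.0843, 0], [0, 0, 0], [0, 0, 0], [0, 0, 0], [0, 0, 0], [0, 0, 0], [0, 0, 0]], "rotation": [[0, 0, 0], [0, 0, 0], [0, 0, -0.115], [0, 0, -0.115], [0, 0, -0.115], [0, 0, -0.115], [0, 0, -0.115], [0, 0, -0.115]], "gripper": [0.3, 0.3, 0.3, 0.3, 0.3, 0.3, 0.3, 0.3]}}

```text
time_s: 18.6
position: [516.2, 200.3, 189.8]
tool_rot: [3.105, 0.475, -0.004]
contact_force: [-0.0, 0.4, -0.0]
finger_gap: 0.65
```

>>> {"method": "drive_tool", "body": {"delta_pos": [[0, 0, 0], [0, 0, 0], [0, 0, 0], [0, 0, 0], [0, 0, 0], [0, 0, 0], [0, 0, 0], [0, 0, 0]], "rotation": [[0, 0, -0.115], [0, 0, -0.115], [0, 0, -0.115], [0, 0, -0.115], [0, 0, -0.115], [0, 0, -0.115], [0, 0, -0.115], [0, 0, -0.115]], "gripper": [0.3, 0.3, 0.3, 0.3, 0.3, 0.3, 0.3, 0.3]}}

```text
time_s: 19.27
position: [516.2, 200.2, 189.8]
tool_rot: [-2.531, -1.859, 0.004]
contact_force: [0.1, -0.1, 0.0]
finger_gap: 0.65
```

>>> {"method": "drive_tool", "body": {"delta_pos": [[0, 0, 0], [0, 0, 0], [0, 0, 0], [0, 0, 0], [0, 0, 0], [0, 0, 0], [0, 0, 0], [0, 0, 0]], "rotation": [[0, 0, -0.115], [0, 0, -0.085], [0, 0, 0], [0, 0, 0], [0, 0, 0], [0, 0, 0], [0, 0, 0], [0, 0, 0]], "gripper": [0.3, 0.3, 0.3, 0.3, 0.3, 0.3, 0.3, 0.3]}}

```text
time_s: 19.93
position: [516.7, 200.4, 191.2]
tool_rot: [-2.331, -2.106, 0.0]
contact_force: [0.0, -0.4, -0.6]
finger_gap: 0.649
```

```bash
python3 - <<'E'
from h import *
P,R,s=pose();print(P.round(1),yaw(R),s["contact_force"].round(1),s["time_s"])
i=optics.camera_info("wrist");np.save("w8T.npy",i["camera_from_world"]);im=optics.get_image("wrist")
cv2.imwrite("pics/w8.png",im[:,:,::-1])
for d in models.pinpoint("keeper","wrist")[:4]: print(d["uv"],d["p"],onz(i,d["uv"],0).round(1))
for d in models.cut_out("keeper","wrist")[:4]: 
    m=d["region"]; r=cv2.minAreaRect(np.argwhere(m)[:,::-1].astype(np.float32)); print(d["p"],d["uv"],r,im[m].mean(0).round())
a=cv2.resize(im[40:300,110:410,::-1],None,fx=2.2,fy=2.2,interpolation=2);cv2.imwrite("pics/w8c.png",a)
E
```

```text
[516.7 200.4 191.2] 84.20737286451484 [ 0.  -0.4 -0.6] 19.9333
[367.0, 204.6] 0.91 [661.8 131.2   0. ]
[127.1, 212.2] 0.85 [333.1 153.3   0. ]
[433.7, 12.4] 0.82 [726.7 351.6   0. ]
[254.8, 184.9] 0.73 [512.4 174.8   0. ]
0.95 [255.1, 181.1] ((253.45042419433594, 182.97622680664062), (122.37699890136719, 29.061668395996094), 89.06080627441406) [200. 199. 208.]
0.82 [368.1, 207.5] ((369.5933532714844, 206.1669158935547), (27.868215560913086, 130.90338134765625), 82.03038787841797) [207. 178.  11.]
0.61 [124.5, 212.2] ((123.54048156738281, 212.66709899902344), (130.4173583984375, 27.99640464782715), 6.9343485832214355) [ 26.  77. 168.]
0.57 [436.0, 43.6] ((438.56707763671875, 44.603660583496094), (94.30852508544922, 41.632686614990234), 83.6598129272461) [ 24.  72. 158.]
```

View pics/w8c.png

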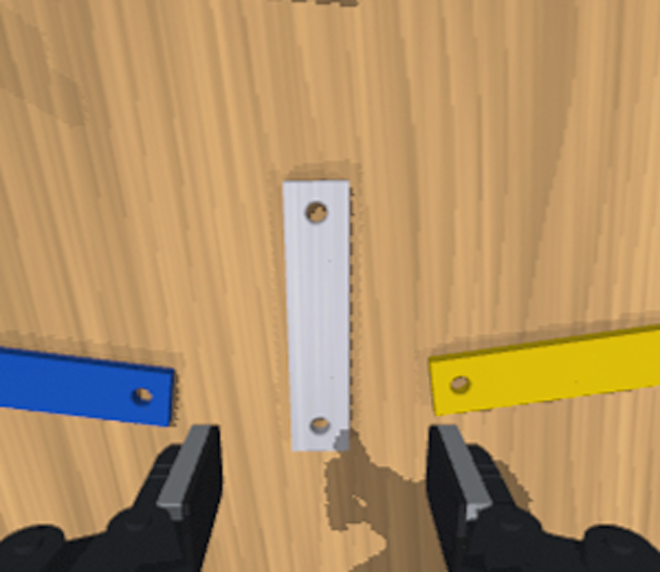

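Candidates in this view: silver at crop (317,318), blue at (85,385), yellow at (545,370), another blue up right. The silver one is the bare aluminium bar with two holes and nothing about it disagrees, so that's the one.

```bash
python3 - <<'E'
from h import *
q=np.load("unit.npy");i=optics.camera_info("wrist");T=np.array(i["camera_from_world"]).copy();T[:3,3]-=q[4:7];j=dict(mtx=i["mtx"],camera_from_world=T)
f=lambda u,v:np.array((110+u/2.2,40+v/2.2))
for k in(i,j):
    h=[onz(k,f(*c),10) for c in((316.5,212),(319,425))];d=h[0]-h[1];m=(h[0]+h[1])/2;y=np.degrees(np.arctan2(d[1],d[0]))
    print(h,m,np.hypot(*d[:2]),y)
    e=[onz(k,f(*c),10) for c in((316.5,181),(320,450))];print("ends mid",(e[0]+e[1])/2,np.linalg.norm(e[0]-e[1]))
    print("w",np.linalg.norm(onz(k,f(283,181),10)-onz(k,f(350,181),10)))
# height check: wrist + top camera
t=optics.camera_info("top");print("tri",tri([(j,(254.8,184.9)),(t,(198,195))]).round(1))
plan((m[0],m[1],5),y)
E
```

```text
[array([518.14330639, 239.8712352 ,  10.        ]), array([505.92561527, 108.50488769,  10.        ])] [512.03446083 174.18806145  10.        ] 131.93327569448175 84.68650691923568
ends mid [512.30291216 173.58261167  10.        ] 166.42087985197585
w 36.39122925446381
[array([518.23937934, 239.47162139,  10.        ]), array([505.88832522, 106.67133595,  10.        ])] [512.06385228 173.07147867  10.        ] 133.37340195752193 84.68650691923573
ends mid [512.33523391 172.45942006  10.        ] 168.23745780421353
w 36.788460087381445
tri [513.3 171.6  -5.2]
at [516.7 200.4 191.3] yaw 84.24 tool z [ 0.  0. -1.] d [  -4.6  -27.3 -186.3]
shift now (share of 0.4m total) [-0.0692 -0.0046  0.4657]
rot z share total -0.0075 alt 5.9925
shift after rot [-0.0691 -0.0051  0.4657]
full rotvec share [ 0.     -0.     -0.0075]
```

>>> {"method": "drive_tool", "body": {"delta_pos": [[-0.0692, -0.005, 0.05], [0, 0, 0.08], [0, 0, 0.08], [0, 0, 0.08], [0, 0, 0.08], [0, 0, 0.05], [0, 0, 0.03], [0, 0, 0.0157]], "rotation": [[0, 0, -0.0075], [0, 0, 0], [0, 0, 0], [0, 0, 0], [0, 0, 0], [0, 0, 0], [0, 0, 0], [0, 0, 0]], "gripper": [0.3, 0.3, 0.3, 0.3, 0.3, 0.3, 0.3, 0.3]}}

```text
time_s: 20.75
position: [511.4, 172.9, 3.6]
tool_rot: [-2.321, -2.116, 0.003]
contact_force: [0.2, 0.0, 0.4]
finger_gap: 0.647
```

>>> {"method": "drive_tool", "body": {"delta_pos": [[0, 0, 0], [0, 0, 0], [0, 0, 0], [0, 0, 0], [0, 0, 0], [0, 0, 0], [0, 0, 0], [0, 0, 0]], "rotation": [[0, 0, 0], [0, 0, 0], [0, 0, 0], [0, 0, 0], [0, 0, 0], [0, 0, 0], [0, 0, 0], [0, 0, 0]], "gripper": [0.3, -0.4, -0.4, -0.4, -0.4, -0.4, -0.4, -0.4]}}

```text
time_s: 21.42
position: [512.8, 173.3, 6.8]
tool_rot: [2.321, 2.116, 0.004]
contact_force: [-1.7, -0.5, 5.5]
finger_gap: 0.38
```

>>> {"method": "drive_tool", "body": {"delta_pos": [[0, 0, -0.02], [0, 0, -0.06], [0, 0, -0.08], [0, 0, -0.08], [0, 0, -0.08], [0, 0, -0.06], [0, 0, -0.04], [0, 0, 0]], "rotation": [[0, 0, 0], [0, 0, 0], [0, 0, 0], [0, 0, 0], [0, 0, 0], [0, 0, 0], [0, 0, 0], [0, 0, 0]], "gripper": [-0.5, -0.5, -0.5, -0.5, -0.5, -0.5, -0.5, -0.5]}}

```text
time_s: 22.08
position: [513.2, 173.4, 177.9]
tool_rot: [2.319, 2.114, 0.01]
contact_force: [0.2, -0.0, -1.9]
finger_gap: 0.384
```

>>> {"method": "drive_tool", "body": {"delta_pos": [[0, 0, 0], [0, 0, 0], [0, 0, 0], [0, 0, 0], [0, 0, 0], [0, 0, 0], [0, 0, 0], [0, 0, 0]], "rotation": [[0, 0, 0], [0, 0, 0], [0, 0, 0.1], [0, 0, 0.1], [0, 0, 0.0085], [0, 0, 0], [0, 0, 0], [0, 0, 0]], "gripper": [-0.5, -0.5, -0.5, -0.5, -0.5, -0.5, -0.5, -0.5]}}

```text
time_s: 22.75
position: [511.8, 173.0, 172.6]
tool_rot: [-2.536, -1.854, 0.001]
contact_force: [0.2, -0.2, -1.3]
finger_gap: 0.382
```

```bash
python3 - <<'E'
from h import *
P,R,s=pose();print(P.round(1),yaw(R),s["contact_force"].round(1),s["finger_gap"],s["time_s"])
im=optics.get_image("wrist");cv2.imwrite("pics/w9.png",im[:,:,::-1])
a=cv2.resize(im[124:384,110:410,::-1],None,fx=2.2,fy=2.2,interpolation=2);cv2.imwrite("pics/w9c.png",a)
q=np.load("unit.npy");plan((q[0],q[1],P[2]),72.23)
E
```

```text
[511.8 173.  172.6] 72.33832855894175 [ 0.2 -0.2 -1.3] 0.3820943305348792 22.75
at [511.8 173.  172.7] yaw 72.31 tool z [-5.e-04 -1.e-04 -1.e+00] d [ 5.60e+00 -3.43e+02 -1.00e-01]
shift now (share of 0.4m total) [-8.126e-01  2.740e-01  4.000e-04]
rot z share total 0.0013 alt -5.9987
shift after rot [-8.122e-01  2.751e-01  3.000e-04]
full rotvec share [-0.0004  0.0003  0.0013]
```

View pics/w9c.png

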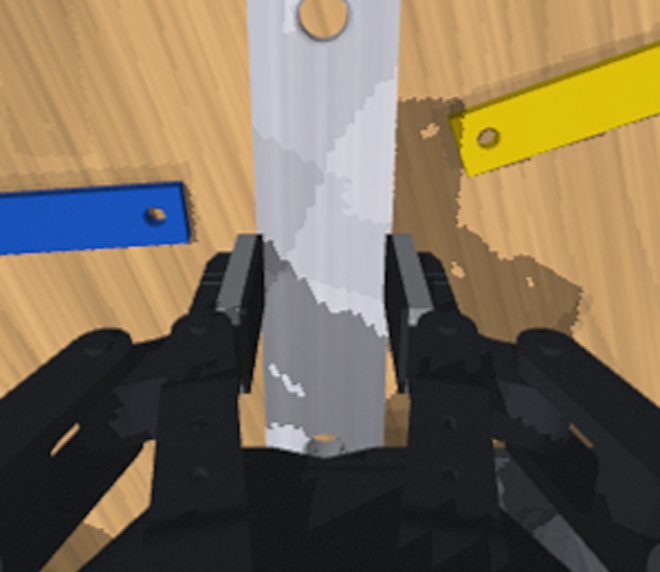

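```bash
python3 - <<'E'
from h import *
q=np.load("unit.npy");P,R,s=pose();i=optics.camera_info("wrist");T=np.array(i["camera_from_world"]).copy();T[:3,3]-=q[4:7];j=dict(mtx=i["mtx"],camera_from_world=T)
f=lambda u,v:np.array((110+u/2.2,124+v/2.2))
for n,k in(("raw",i),("corr",j)):
  for z in(3.5,5.5): print(n,z,(R.T@(onz(k,f(324,15),P[2]+z)-P)).round(1),"near", (R.T@(onz(k,f(324,446),P[2]+z)-P)).round(1),"w",np.linalg.norm(onz(k,f(248,20),P[2]+z)-onz(k,f(400,20),P[2]+z)))
E
```

```text
raw 3.5 [67.5  1.4 -3.5] near [-63.8   1.5  -3.5] w 36.081745884462535
raw 5.5 [67.7  1.4 -5.5] near [-61.7   1.5  -5.5] w 35.56700165205966
corr 3.5 [67.2  1.6 -3.5] near [-67.4   1.6  -3.5] w 36.99468112251819
corr 5.5 [67.4  1.6 -5.5] near [-65.3   1.6  -5.5] w 36.47993689011519
```

>>> {"method": "drive_tool", "body": {"delta_pos": [[-0.0815, 0.0274, 0], [-0.0815, 0.0274, 0], [-0.0815, 0.0274, 0], [-0.0815, 0.0274, 0], [-0.0815, 0.0274, 0], [-0.0815, 0.0274, 0], [-0.0815, 0.0274, 0], [-0.0815, 0.0274, 0]], "rotation": [[0, 0, 0], [0, 0, 0], [0, 0, 0], [0, 0, 0], [0, 0, 0], [0, 0, 0], [0, 0, 0], [0, 0, 0]], "gripper": [-0.5, -0.5, -0.5, -0.5, -0.5, -0.5, -0.5, -0.5]}}

```text
time_s: 23.47
position: [515.4, -103.7, 173.1]
tool_rot: [2.537, 1.853, 0.0]
contact_force: [0.3, 0.2, -1.6]
finger_gap: 0.381
```

>>> {"method": "drive_tool", "body": {"delta_pos": [[-0.0815, 0.0274, 0], [-0.0815, 0.0273, 0], [0, 0, 0.02], [0, 0, 0.02], [0, 0, 0.02], [0, 0, 0], [0, 0, 0], [0, 0, 0]], "rotation": [[0, 0, 0], [0, 0, 0], [0, 0, 0], [0, 0, 0], [0, 0, 0], [0, 0, 0], [0, 0, 0], [0, 0, 0]], "gripper": [-0.5, -0.5, -0.5, -0.5, -0.5, -0.5, -0.5, -0.5]}}

```text
time_s: 24.13
position: [516.8, -170.0, 149.3]
tool_rot: [2.537, 1.853, 0.0]
contact_force: [0.7, 0.1, -1.7]
finger_gap: 0.379
```

```bash
python3 - <<'E'
from h import *
P,R,s=pose();print(P.round(1),yaw(R),s["contact_force"].round(1),s["finger_gap"],s["time_s"])
im=optics.get_image("wrist");cv2.imwrite("pics/w10.png",im[:,:,::-1])
q=np.load("unit.npy");plan((516.6,-170.7,P[2]),72.23)
i=optics.camera_info("wrist");T=np.array(i["camera_from_world"]).copy();T[:3,3]-=q[4:7];j=dict(mtx=i["mtx"],camera_from_world=T)
a=cv2.resize(im[124:384,110:410,::-1],None,fx=2.2,fy=2.2,interpolation=2)
def W(x,y,z): c,s=np.cos(q[2]),np.sin(q[2]); return (q[0]+c*x-s*y,q[1]+s*x+c*y,z)
for y in(66,-66):
    u=(proj("",W(0,y,122),j)[0]-[110,124])*2.2;cv2.circle(a,tuple(int(x) for x in u),3,(0,0,255),-1)
cv2.imwrite("pics/w10c.png",a)
E
```

```text
[ 516.8 -170.   149.3] 72.28475420344037 [ 0.7  0.1 -1.7] 0.3790857608877974 24.1333
at [ 516.9 -170.2  149.5] yaw 72.27 tool z [ 6.e-04 -2.e-04 -1.e+00] d [-0.3 -0.5 -0.2]
shift now (share of 0.4m total) [-0.0015 -0.0003  0.0005]
rot z share total 0.0007 alt -5.9993
shift after rot [-0.0015 -0.0003  0.0005]
full rotvec share [0.0006 0.     0.0007]
```

View pics/w10c.png

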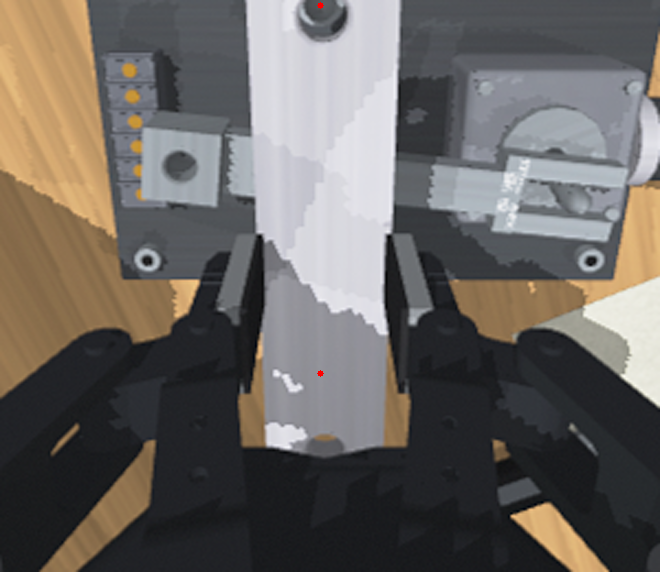

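>>> {"method": "drive_tool", "body": {"delta_pos": [[-0.001, 0, 0.015], [0, 0, 0.015], [0, 0, 0.012], [0, 0, 0.012], [0, 0, 0.01], [0, 0, 0.008], [0, 0, 0], [0, 0, 0]], "rotation": [[0, 0, 0], [0, 0, 0], [0, 0, 0], [0, 0, 0], [0, 0, 0], [0, 0, 0], [0, 0, 0], [0, 0, 0]], "gripper": [-0.5, -0.5, -0.5, -0.5, -0.5, -0.5, -0.5, -0.5]}}

```text
time_s: 24.85
position: [516.1, -171.0, 119.8]
tool_rot: [-2.538, -1.85, 0.001]
contact_force: [-2.6, 2.4, -2.6]
finger_gap: 0.381
```

>>> {"method": "drive_tool", "body": {"delta_pos": [[0, 0, 0.005], [0, 0, 0.005], [0, 0, 0.004], [0, 0, 0.004], [0, 0, 0], [0, 0, 0], [0, 0, 0], [0, 0, 0]], "rotation": [[0, 0, 0], [0, 0, 0], [0, 0, 0], [0, 0, 0], [0, 0, 0], [0, 0, 0], [0, 0, 0], [0, 0, 0]], "gripper": [-0.5, -0.5, -0.5, -0.5, -0.5, -0.5, -0.5, -0.5]}}

```text
time_s: 25.52
position: [516.2, -170.8, 113.0]
tool_rot: [-2.537, -1.851, 0.0]
contact_force: [-3.7, 4.0, -0.4]
finger_gap: 0.38
```

```bash
python3 - <<'E'
from h import *
P,R,s=pose();print(P.round(1),yaw(R),s["contact_force"].round(1),s["ft_torque"].round(2),"tool frame F",(R.T@s["contact_force"]).round(1))
E
```

```text
[ 516.2 -170.8  113. ] 72.20608181992222 [-3.7  4.  -0.4] [ 0.7   0.64 -0.06] tool frame F [ 2.7 -4.8  0.4]
```

>>> {"method": "drive_tool", "body": {"delta_pos": [[0, -0.001, 0.004], [0, 0, 0.004], [0, 0, 0.004], [0, 0, 0], [0, 0, 0.003], [0, 0, 0], [0, 0, 0], [0, 0, 0]], "rotation": [[0, 0, 0], [0, 0, 0], [0, 0, 0], [0, 0, 0], [0, 0, 0], [0, 0, 0], [0, 0, 0], [0, 0, 0]], "gripper": [-0.5, -0.5, -0.5, -0.5, -0.5, -0.5, -0.5, -0.5]}}

```text
time_s: 26.18
position: [516.2, -171.0, 108.6]
tool_rot: [2.538, 1.851, 0.001]
contact_force: [-10.6, 6.2, 19.1]
finger_gap: 0.382
```

Contact at TCP z 108.6, against 6.8 when gripped on the bench, puts the underside at about 102 mm, which is seated. Releasing.

>>> {"method": "drive_tool", "body": {"delta_pos": [[0, 0, -0.003], [0, 0, 0], [0, 0, 0], [0, 0, 0], [0, 0, 0], [0, 0, 0], [0, 0, 0], [0, 0, 0]], "rotation": [[0, 0, 0], [0, 0, 0], [0, 0, 0], [0, 0, 0], [0, 0, 0], [0, 0, 0], [0, 0, 0], [0, 0, 0]], "gripper": [-0.5, 0.3, 0.3, 0.3, 0.3, 0.3, 0.3, 0.3]}}

```text
time_s: 26.85
position: [516.1, -171.1, 108.2]
tool_rot: [2.538, 1.851, 0.0]
contact_force: [-0.5, 0.5, -0.2]
finger_gap: 0.646
```

>>> {"method": "drive_tool", "body": {"delta_pos": [[0, 0, -0.02], [0, 0, -0.06], [0, 0, -0.06], [0, 0, -0.06], [0, 0, -0.06], [0, 0, -0.06], [0, 0, 0], [0, 0, 0]], "rotation": [[0, 0, 0], [0, 0, 0], [0, 0, 0], [0, 0, 0], [0, 0, 0], [0, 0, 0], [0, 0, 0], [0, 0, 0]], "gripper": [0.3, 0.3, 0.3, 0.3, 0.3, 0.3, 0.3, 0.3]}}

```text
time_s: 27.52
position: [516.4, -171.2, 237.7]
tool_rot: [2.536, 1.85, 0.002]
contact_force: [-0.3, 0.6, -0.1]
finger_gap: 0.649
```

```bash
python3 - <<'E'
from h import *
P,R,s=pose();print(P.round(1),yaw(R),s["contact_force"].round(1),s["time_s"])
im=optics.get_image("wrist");q=np.load("unit.npy")
i=optics.camera_info("wrist");T=np.array(i["camera_from_world"]).copy();T[:3,3]-=q[4:7];j=dict(mtx=i["mtx"],camera_from_world=T)
a=cv2.resize(im[50:330,100:420,::-1],None,fx=2.2,fy=2.2,interpolation=2)
def W(x,y,z): c,s=np.cos(q[2]),np.sin(q[2]); return (q[0]+c*x-s*y,q[1]+s*x+c*y,z)
def m(p,c):
    u=(proj("",p,j)[0]-[100,50])*2.2;cv2.circle(a,tuple(int(round(x)) for x in u),2,c,-1)
for y in(66,-66): m(W(0,y,122),(0,0,255))
for x in(-18,18):
    for y in(83,-83): m(W(x,y,112),(0,255,0))
cv2.imwrite("pics/w11c.png",a)
E
```

```text
[ 516.4 -171.2  237.7] 72.20043170790657 [-0.3  0.6 -0.1] 27.5167
```

View pics/w11c.png

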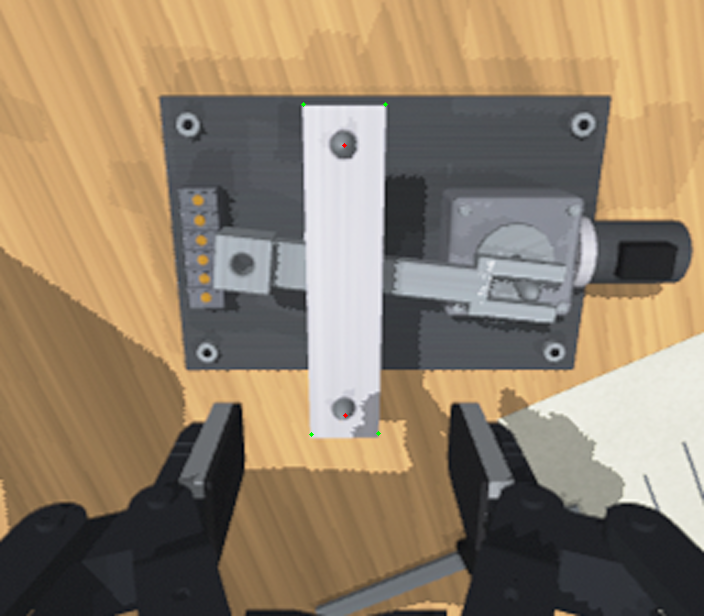

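The dowels show through both holes at (344,145) and (344,408), the plate's corners match the seated model, and the roller is still in the slot. Handing in.

```bash
python3 -c "
from bench import order; print(order.finish_job())"
```

```text
the job is handed in; nothing more can be done
None
```

The job is done and handed in at about 27.6 s, with the gripper clear. I lifted the lever off, turned it end for end with the same face up, and refitted it on the pin with the fork over the crank roller. The silver keeper plate then went over both studs; the two blue bars and the yellow one were left alone.

**Lever:** contact stopped the arm at the same tool height as when I first gripped the lever (75.3 vs 75.4 mm). After release, the camera view matched a fully seated lever, with the roller inside the slot. The hub and tail showed about 2 pixels off the model, roughly the play in the bore, so I left it.

**Keeper:** it stopped 101.8 mm above its height on the bench, against 102 mm expected. Both dowels show through the holes, and the plate's corners match the seated position to about 1 mm.

**Disagreements:** my camera estimate of the pin was up to about 2 mm off along the lever, which I corrected by touch during the refit. The highest force I read was about 30 N. I never touched the caliper or screw tray, but took no separate final picture of them. I viewed 11 pictures, one over the budget of 10.

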